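Take the cheese iron from the steriliser

ROBOT

A 6-joint arm with a two-finger parallel gripper is mounted at the origin on the work surface. World frame = base frame: x ahead of the robot, y to its left, z up, the work surface at z = 0. Lengths are in m, angles in degrees, forces in N, time in s.
With the tool pointing down it reaches from about 0.375 to 0.9 m from the base axis. Payload 3.1 kg.
Tool frame: the origin (TCP) lies at the very end of the fingers, on their centre line; the grasp point (between the pads) lies 19 mm behind it (bot.tcp_to_grasp is the distance from the TCP to the grasp point, in m); z points along the fingers, y is the line along which they close (so a half turn about z gives the same grasp; the last joint's range is limited). The gripper opens to 87 mm and grips with 3 to 60 N. Pads are 19 mm wide; open, the fingers measure 117 mm over their backs; the gripper's body (75 mm by 190 mm) begins 51 mm behind the grasp point.
Start: joints at [57.21, 30.224, 82.088, -0, 67.689, -10.227], TCP at [0.24, 0.577, 0.223] pointing down, gripper open.
Joint ranges: [-176.69, 176.69], [-43.24, 126.21], [12.49, 139.97], [-82, 262], [0, 151.66], [-163.58, 163.58]. Speed limits (degrees/s): [159.86, 159.86, 180, 180, 180, 180].

INTERFACE

Orientations are given as a 3x3 rotation matrix whose columns are the frame's x, y, z axes.
In Python, from rig import telemetry, capture, camera_info, job, bot gives the robot as it stands. The module is installed in compiled form; this text tells all that it offers.
- The arm moves only by the tool carry_out, never from a script. Its argument "deltas" is a list that holds one entry, the list of rows, each a list of 7 numbers: the shift along the tool's x, y, z scaled (see below), then the turn, a rotation vector about the tool's x, y, z scaled (see below), then the closure, from -1 (fully open) to 1 (shut). In form: [[[dx, dy, dz, ax, ay, az, claw], ...]]. A call has exactly 10 rows; each row is the pose to reach, as a shift and turn from the pose commanded when the call began, along the tool's axes at that moment, turning the shorter way round; what a row does not reach only later rows make up. The controller multiplies each number of a shift by 15 cm and each number of a turn by 360 degrees. A row lasts 1/12 s, in which the tool goes at most 41.7 mm and 7.16 degrees, less where a joint would pass 70% of its speed; a pose out of reach is approached as far as the arm can. A call with a number of a shift or a turn outside -1 to 1 is refused whole. A call with a gripper value outside its range is refused whole. The fingers move at their own pace and stop on an object; the grip force is fixed at half the most. Time passes only in rows, so rows that repeat a pose let the fingers close, or fill a call up. It gives the time, the measured TCP pose, the force, the opening and the grip force at its end, in the units of the state.
- telemetry.read_state(): the state, without advancing time (a new reading comes with each control period).
- capture(name): name is "side" or "top" or "wrist"; returns the picture (400x640x3 uint8, red, green, blue); there is no depth.
- camera_info(name): a dict with "mtx" (3x3 intrinsics, pixels), "k1" (the pictures are not rectified: a ray, as slopes to the right and down, at radius r is drawn at 1 + k1 r^2 times it, then the intrinsics apply), "cam_to_world" (4x4, takes a point from camera to world coordinates); the wrist camera has in their place "T_tool_cam" (4x4, takes a point from camera to tool coordinates, whose origin is the TCP and whose axes are the flange's). Camera axes: x right, y down, z forward; pixel columns grow to the right and rows downward; lengths in m; the calibration is good to about 2 mm. A picture is of the moment at which its call begins: read the wrist's pose just before it. camera_info takes no time and is no camera call.
- job.hand_in(): hands the job in; it is judged then, once.
The state is a dict: "time_s": time; "joint_positions": joint angles; "qvel": joint speeds; "tau": joint torques, N m; "position": TCP position; "tcp_rot": TCP orientation; "force": force on the tool from outside, world axes, zero at the start; "moment": the same for the moment, N m; "opening": opening from 0.0 (shut) to 1.0 (fully open); "grasp_force": force on a finger pad.
Only numpy, scipy, OpenCV 4.12 (cv2) and the standard library are available. Lean on these libraries where they do the work, as an engineer would, in place of code of your own. Each camera call takes 0.05 s, during which the arm holds its last target. There are 200 camera calls.

TASK

The cheese iron (the tool with the T-shaped handle) has been sterilised and the grader wants to look at it: first turn the steriliser's heat selector back to off, the bar mark, then draw the iron straight up out of its well. Turn it so that its blade lies level with the hollow side up and keep holding it like that, still and about 30 cm or more above the bench; finish while holding it. Leave the other tools in their wells, do not disturb the things on the bench, and do not let the clean iron touch the bench.

Things in the scene. Friction and masses are not known exactly. Their poses are not given: they have to be found in the camera images.
- steriliser: Dry-heat tool steriliser, fixed steel box 150 mm deep (x), 360 wide (y), 120 high, white front (-x) towards the robot, yaw within 0.25 rad. Origin: centre of its underside, on the bench. Flat top with three round wells, 20 mm wide, 112 deep, at x 0 and y -140, -65, +10 mm (rims 1 mm high), the selector at y +135. One tool stands in each well; which tool is in which well changes.
- selector (a joint): Angle of the heat selector (rad), growing clockwise seen from above. Click positions: -0.55 cooling fan (small ring mark), 0 off (bar mark), 0.55 low heat (small dot), 1.10 high heat (large dot). Starts at low or high heat. Let go within 0.2 rad of a position it snaps there; turning takes under 0.1 N m. At 0 the knob's white line points along the steriliser's -x, at the bar mark.
- selector_grip (a point): Grip point on the selector's vertical axis, 37 mm above the steriliser's top (157 above the bench). The knob is a bar 42 mm long, 14 thick, its top 7 mm above this point, on a skirt disc 44 mm across whose top is 23 mm below this point. The bar lies along this point's x axis, which turns with the knob and equals the steriliser's x at joint 0; white line on the -x half.
- iron: Cheese iron, about 0.15 kg: half-tube steel blade 14 mm across, 105 long, under a collar 30 mm across, 6 thick; above it a neck 14 mm thick and a black T cross handle. Origin: centre of the collar's underside, resting on the steriliser's top. z from blade to handle; blade along -z, hollow opens to +x, handle lies along y. Starts upright, the hollow facing away from the robot within 0.6 rad.
- iron_bar (a point): Centre of the iron's cross handle, 40 mm above the collar's underside, 160 above the bench at the start; axes as the iron's. The handle is a round bar 84 mm long (along y) and 20 mm thick, free on all sides but for the neck (14 mm thick) under its middle, so it can be gripped across from above or from a tilted direction.
- iron_tip (a point): Tip of the iron's blade, 105 mm below the collar's underside along -z.
- spatula: Bystander in a well: spatula with a straight upright round black handle, 22 mm across, top 64 mm above the steriliser's top. Origin: centre of its collar's underside. Leave it in its well.
- needle: Bystander in a well: piercing needle with a black ball, 28 mm across, for a handle, top 52 mm above the steriliser's top. Origin: centre of its collar's underside. Leave it in its well.
- stamp_tray: Bystander: fixed low aluminium tray 160 x 240 x 22 mm on the bench to the robot's right, with three hand stamps standing in it. Origin: centre of its underside.
- stamp0: Bystander: hand stamp, wooden foot 34 x 26 mm, black handle, 68 mm high, standing in the tray. Origin: centre of its underside.
- stamp1: Bystander: hand stamp like stamp0, foot 34 x 31 mm.
- stamp2: Bystander: hand stamp like stamp0, foot 34 x 36 mm.
- dish: Bystander: white sample bowl 110 mm across and 35 mm high on the bench to the left. Origin: centre of its underside.
- rind_brush: Bystander: brush 200 mm long lying on the bench to the right, near the robot. Origin: on the bench under its middle.

How it is judged (in metres and radians):
On the way, in this order (a step that is already met when the one before it is completed fails the run):
1. the selector clicks to off, the bar mark (value of joint selector between -0.17 and 0.17 rad), for 0.2 s.
2. the iron is drawn clear of its well, with the selector left at off (all of step 1 and z of iron in the frame of steriliser above 0.225 m), for 0.1 s.
At the end, for the whole second after the job is handed in: Selector at off (within 0.17 rad). The fingers hold the iron still: collar over 0.27 m and tip over 0.24 m up, blade within 0.4 rad of level, hollow within 0.6 rad of straight up. Spatula and needle moved under 20 mm, stamps, dish and brush under 30 mm (all of step 1 and height (world z) of iron above 0.27 m and height (world z) of iron_tip above 0.24 m and angle between iron's own z axis and vertical between 1.17 and 1.97 rad and angle between iron's own x axis and vertical below 0.6 rad and contact force between the fingers and iron above 1 N and contact force between iron and steriliser below 0.1 N and linear speed of iron below 0.03 m/s and angular speed of iron below 0.2 rad/s and distance of each of spatula, needle from where it was at the start of the episode below 0.02 m and distance of each of stamp0, stamp1, stamp2, dish, rind_brush from where it was at the start of the episode below 0.03 m); the arm keeps its last pose, push and grip.
It fails at once if the spatula in its well is disturbed (distance of spatula from where it was at the start of the episode above 0.02 m).
It fails at once if the needle in its well is disturbed (distance of needle from where it was at the start of the episode above 0.02 m).
It fails at once if a stamp, the dish or the brush is disturbed (distance of any of stamp0, stamp1, stamp2, dish, rind_brush from where it was at the start of the episode above 0.03 m).
It fails at once if the clean iron touches the bench (height (world z) of iron_tip below 0.008 m or height (world z) of iron_bar below 0.03 m).
It also fails if it takes over 48 s, if anything falls off the work surface, if the arm or the gripper's body presses on something with over 40 N, if the wrist force passes 120 N, or if a joint passes its speed limit or range.

## Working session

There is one attempt and no reset: what is moved stays moved. The work goes in short steps, Python scripts to look and compute and a tool call to move; the robot and the scene stay as the last step left them, time stands still between calls to the robot, and variables do not carry over. Pictures are saved under pics/ and viewed, at most 10 in all, crops included, and the job is handed in when it is done.

Besides the shell and the picture viewer there is one more tool, called after "Emit:" by a JSON object that holds its "fn" and its "kwargs", one argument or row to a line. carry_out: Moves the arm, as the interface text tells. Its arguments: {"type":"object","properties":{"deltas":{"type":"array","items":{"type":"array","items":{"type":"array","items":{"type":"number"}}}}},"required":["deltas"]}

```bash
mkdir -p pics; python3 - <<'E'
from rig import telemetry, capture, camera_info
import cv2,numpy as np
for n in ("side","top"):
    im=capture(n); cv2.imwrite(f"pics/{n}0.png",im[:,:,::-1])
    c=camera_info(n); print(n,np.round(c["mtx"],1).tolist(),c["k1"],np.round(c["cam_to_world"],3).tolist())
print(camera_info("wrist")); s=telemetry.read_state(); print(s)
E
```

```text
side [[381.8, 0.0, 319.5], [0.0, 381.8, 196.1], [0.0, 0.0, 1.0]] 0.01873940950146901 [[0.985, -0.103, 0.14, 0.276], [-0.173, -0.634, 0.754, -1.116], [0.011, -0.766, -0.642, 1.026], [0.0, 0.0, 0.0, 1.0]]
top [[439.8, 0.0, 318.0], [0.0, 439.8, 208.3], [0.0, 0.0, 1.0]] -0.02677392688078353 [[0.02, -0.988, 0.153, 0.22], [-1.0, -0.02, -0.001, -0.056], [0.004, -0.153, -0.988, 1.734], [0.0, 0.0, 0.0, 1.0]]
{'mtx': array([[279.28981994,   0.        , 318.12993474],
       [  0.        , 279.28981994, 200.5436784 ],
       [  0.        ,   0.        ,   1.        ]]), 'k1': 0.013442411940453917, 'T_tool_cam': array([[-5.94409264e-04, -9.66813098e-01, -2.55484011e-01,
         6.87699455e-02],
       [ 9.99999195e-01, -8.61005266e-04,  9.31652756e-04,
         9.12322367e-04],
       [-1.12070717e-03, -2.55483251e-01,  9.66812832e-01,
        -1.62144908e-01],
       [ 0.00000000e+00,  0.00000000e+00,  0.00000000e+00,
         1.00000000e+00]])}
{'time_s': 0.1, 'joint_positions': array([ 5.72111603e+01,  3.02722183e+01,  8.21486257e+01, -1.66837722e-03,
        6.76905936e+01, -1.02259287e+01]), 'qvel': array([-0.04154087, -0.20629585, -0.09467313, -0.02089541,  0.01716732,
       -0.06075531]), 'tau': array([-3.72022123e-05, -4.40989172e+01, -1.77149498e+01,  6.35417411e-02,
        5.33961284e-02, -5.00594945e-05]), 'position': array([0.23941387, 0.5766107 , 0.22168707]), 'tcp_rot': array([[-9.23462875e-01,  3.83686403e-01, -1.03063152e-03],
       [ 3.83687655e-01,  9.23461457e-01, -1.64965627e-03],
       [ 3.18797799e-04, -1.91883691e-03, -9.99998108e-01]]), 'force': array([-0.18880848, -0.55975296,  0.03620039]), 'moment': array([-0.03832846,  0.01840665, -0.0113288 ]), 'grasp_force': 0.0, 'opening': 1.0021254366673846}
```

View pics/top0.png

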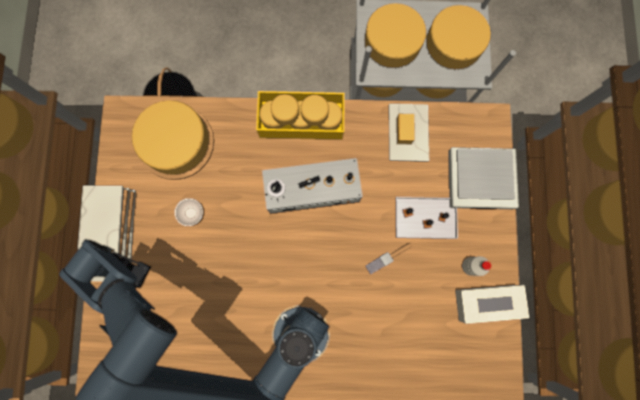

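View pics/side0.png

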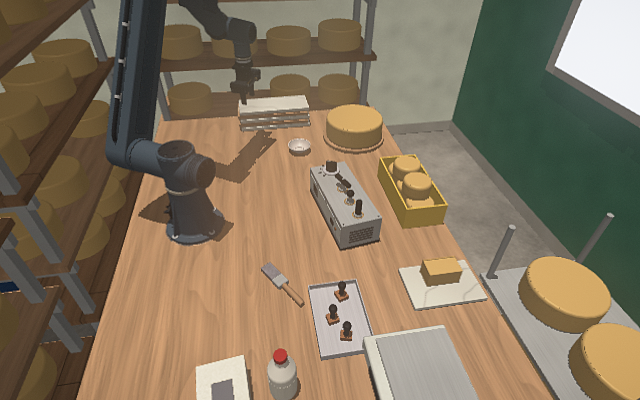

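Top view: the steriliser spans about (262–360, 160–210). From left to right it holds the selector (276,187), the iron's T handle (309,182), the ball (329,180) and the spatula (350,177). So the iron is in the well at y=+10. I'll measure coarsely from here, then use the wrist camera.

```bash
cat > h.py <<'E'
import numpy as np, cv2
from scipy.spatial.transform import Rotation as R
from rig import telemetry, capture, camera_info, bot
def cam(name):
    c=camera_info(name)
    if name!="wrist": return c["mtx"],c["k1"],np.array(c["cam_to_world"])
    s=telemetry.read_state(); T=np.eye(4); T[:3,:3]=s["tcp_rot"]; T[:3,3]=s["position"]
    return c["mtx"],c["k1"],T@c["T_tool_cam"]
def ray(C,uv):
    K,k1,T=C; d=np.array([(uv[0]-K[0,2])/K[0,0],(uv[1]-K[1,2])/K[1,1]]); u=d.copy()
    for _ in range(20): u=d/(1+k1*(u@u))
    return T[:3,3],T[:3,:3]@np.array([u[0],u[1],1])
def onz(C,uv,z):
    o,v=ray(C,uv); return o+v*(z-o[2])/v[2]
def proj(C,P):
    K,k1,T=C; p=np.linalg.inv(T)@np.append(P,1); u=p[:2]/p[2]; u=u*(1+k1*(u@u)); return u*K[0,0]+K[:2,2]
def rows_to(P,Rt):
    "shift and turn (scaled units) from the measured pose to P,Rt"
    s=telemetry.read_state(); R0=s["tcp_rot"]
    return np.round(R0.T@(P-s["position"])/.15,4), np.round(R.from_matrix(R0.T@Rt).as_rotvec()/(2*np.pi),4)
E
python3 - <<'E'
from h import *
C=cam("top"); im=cv2.imread("pics/top0.png")
x0,y0=255,150; cr=im[y0:220,x0:370]
g=cv2.cvtColor(cr,cv2.COLOR_BGR2GRAY); m=(g<60).astype(np.uint8)
n,l,st,ce=cv2.connectedComponentsWithStats(m)
for i in range(1,n):
    if st[i,4]>8:
        uv=ce[i]+[x0,y0]; print(st[i],uv.round(1),onz(C,uv,.157).round(3))
hs=cv2.cvtColor(cr,cv2.COLOR_BGR2HSV); t=((hs[...,1]<45)&(hs[...,2]>120)).astype(np.uint8)
c=max(cv2.findContours(t,0,2)[0],key=cv2.contourArea); r=cv2.minAreaRect(c); print(r)
for p in cv2.boxPoints(r): print(p+[x0,y0],onz(C,p+[x0,y0],.12).round(3))
cv2.imwrite("pics/topc.png",cv2.resize(cr,None,fx=6,fy=6,interpolation=cv2.INTER_CUBIC))
E
```

```text
[93 24  4  6 18] [349.4 176.1] [ 0.586 -0.17   0.157]
[56 27  8  6 28] [314.4 179.4] [ 0.571 -0.042  0.157]
[72 27  5  5 21] [329. 179.] [ 0.573 -0.096  0.157]
[45 31 10  6 30] [303.6 183.7] [ 0.554 -0.003  0.157]
[17 32  8 10 44] [276.3 186.5] [0.541 0.097 0.157]
[28 59 12  2 14] [288.2 209.4] [0.458 0.051 0.157]
((56.66891860961914, 34.250789642333984), (40.027496337890625, 94.63385009765625), 82.60040283203125)
[262.16850471 170.49759865] [0.609 0.156 0.12 ]
[356.01424408 158.30983353] [ 0.664 -0.197  0.12 ]
[361.16933441 198.00398254] [ 0.512 -0.218  0.12 ]
[267.32359314 210.19174576] [0.459 0.13  0.12 ]
```

View pics/topc.png

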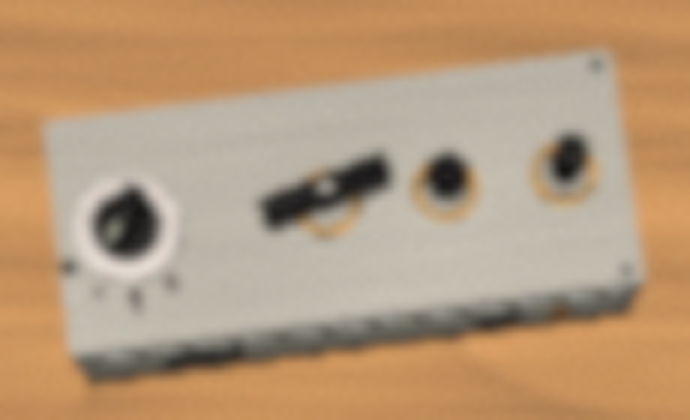

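The crop shows the knob's line pointing lower-left (between the low and high marks), the iron's handle from (262,213) to (390,172) px in the crop, then the ball, then the spatula. Next I'll move the wrist camera above the steriliser.

Emit:
{"fn": "carry_out", "kwargs": {
  "deltas": [
    [[-0.08, -0.06, -0.02, 0, 0, 0, -1], [-0.16, -0.12, -0.04, 0, 0, 0, -1], [-0.25, -0.19, -0.06, 0, 0, 0, -1], [-0.35, -0.27, -0.08, 0, 0, 0, -1], [-0.45, -0.35, -0.1, 0, 0, 0, -1], [-0.55, -0.43, -0.1, 0, 0, 0, -1], [-0.65, -0.51, -0.1, 0, 0, 0, -1], [-0.75, -0.59, -0.1, 0, 0, 0, -1], [-0.85, -0.67, -0.1, 0, 0, 0, -1], [-0.95, -0.73, -0.1, 0, 0, 0, -1]]
  ]
}}

```text
time_s: 0.93
position: [0.3297, 0.4186, 0.2378]
tcp_rot: [[-0.923, 0.385, -0.0], [0.385, 0.923, -0.001], [-0.0, -0.001, -1.0]]
force: [0.4, -0.1, 0.7]
opening: 1.001
grasp_force: 0.0
```

Emit:
{"fn": "carry_out", "kwargs": {
  "deltas": [
    [[-0.1, -0.08, -0.02, 0, 0, 0, -1], [-0.2, -0.16, -0.04, 0, 0, 0, -1], [-0.3, -0.24, -0.06, 0, 0, 0, -1], [-0.4, -0.32, -0.08, 0, 0, 0, -1], [-0.5, -0.4, -0.1, 0, 0, 0, -1], [-0.6, -0.47, -0.12, 0, 0, 0, -1], [-0.7, -0.54, -0.14, 0, 0, 0, -1], [-0.8, -0.61, -0.16, 0, 0, 0, -1], [-0.9, -0.68, -0.18, 0, 0, 0, -1], [-1.0, -0.75, -0.2, 0, 0, 0, -1]]
  ]
}}

```text
time_s: 1.77
position: [0.4248, 0.2576, 0.268]
tcp_rot: [[-0.923, 0.385, -0.0], [0.385, 0.923, -0.001], [-0.0, -0.001, -1.0]]
force: [-0.1, -0.5, 0.9]
opening: 1.0
grasp_force: 0.0
```

Emit:
{"fn": "carry_out", "kwargs": {
  "deltas": [
    [[-0.1, -0.08, -0.02, 0, 0, 0, -1], [-0.2, -0.16, -0.04, 0, 0, 0, -1], [-0.3, -0.24, -0.06, 0, 0, 0, -1], [-0.4, -0.32, -0.08, 0, 0, 0, -1], [-0.5, -0.4, -0.1, 0, 0, 0, -1], [-0.6, -0.47, -0.1, 0, 0, 0, -1], [-0.7, -0.54, -0.1, 0, 0, 0, -1], [-0.8, -0.61, -0.1, 0, 0, 0, -1], [-0.9, -0.68, -0.1, 0, 0, 0, -1], [-1.0, -0.75, -0.1, 0, 0, 0, -1]]
  ]
}}

```text
time_s: 2.6
position: [0.5197, 0.0963, 0.2828]
tcp_rot: [[-0.923, 0.385, -0.0], [0.385, 0.923, -0.001], [0.0, -0.001, -1.0]]
force: [-0.4, 0.2, -0.7]
opening: 1.001
grasp_force: 0.0
```

```bash
python3 - <<'E'
from h import *
C=cam("wrist"); im=capture("wrist")[:,:,::-1].copy(); cv2.imwrite("pics/w1.png",im); np.save("w1.npy",C[2])
s=telemetry.read_state(); print(s["position"],s["tcp_rot"],s["time_s"],s["joint_positions"])
for P in ([.541,.097,.157],[.562,-.023,.16],[.586,-.17,.157]): print(proj(C,P).round())
E
```

```text
[0.52220107 0.09351386 0.28288326] [[-0.92237156  0.38629498  0.00262503]
 [ 0.38628644  0.92237319 -0.00323918]
 [-0.00367253 -0.00197371 -0.99999131]] 2.65 [ -1.81833133  18.845129    91.35528592  -0.19276468  69.64347381
 -69.02752561]
[325. 211.]
[234. 268.]
[134. 327.]
```

View pics/w1.png

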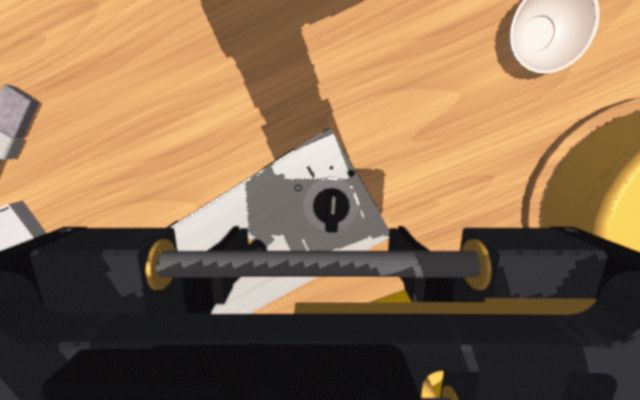

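The wrist view shows the knob at (331,207) with its white line pointing up at the small dot (331,167). The bar mark is at (310,172) and the ring at (298,188). So the selector is at low heat, and the tool x axis already runs along the knob bar. Next I'll refine the positions.

```bash
python3 - <<'E'
from h import *
K,k1,_=cam("wrist"); C=(K,k1,np.load("w1.npy")); im=cv2.imread("pics/w1.png")
a=onz(C,(172,225),.12);b=onz(C,(328,131),.12);c=onz(C,(386,236),.12)
print(a.round(3),b.round(3),c.round(3),"yaw front",np.arctan2(-(b-a)[0],(b-a)[1]),"side",np.arctan2((c-b)[1],(c-b)[0]))
x0,y0=280,140; cr=im[y0:240,x0:400]; g=cv2.cvtColor(cr,cv2.COLOR_BGR2GRAY)
m=(g<45).astype(np.uint8); n,l,st,ce=cv2.connectedComponentsWithStats(m)
for i in range(1,n):
    if st[i,4]>5: print(st[i],(ce[i]+[x0,y0]).round(1),onz(C,ce[i]+[x0,y0],.12).round(4),onz(C,ce[i]+[x0,y0],.134).round(4),onz(C,ce[i]+[x0,y0],.15).round(4))
cv2.imwrite("pics/w1c.png",cv2.resize(cr,None,fx=6,fy=6,interpolation=cv2.INTER_CUBIC))
E
```

```text
[ 0.495 -0.087  0.12 ] [0.465 0.132 0.12 ] [0.611 0.151 0.12 ] yaw front 0.1367685409407092 side 0.12861578273155466
[69 31  5  5 20] [351.1 173. ] [0.5199 0.1393 0.12  ] [0.5172 0.1386 0.134 ] [0.5141 0.1379 0.15  ]
[ 34  49  35  43 943] [330.7 207.9] [0.5503 0.1012 0.12  ] [0.5462 0.1022 0.134 ] [0.5416 0.1033 0.15  ]
[110  88  10  12 103] [394.6 234.3] [0.6125 0.1617 0.12  ] [0.6058 0.16   0.134 ] [0.5981 0.1582 0.15  ]
```

View pics/w1c.png

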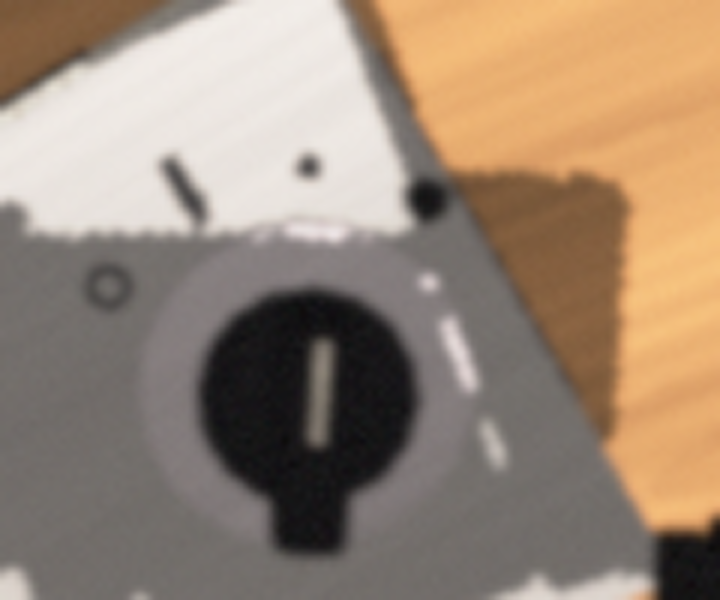

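```bash
python3 - <<'E'
from h import *
K,k1,_=cam("wrist"); C=(K,k1,np.load("w1.npy"))
k=onz(C,(331.3,205.3),.134); print("disc centre",k)
p=onz(C,(332.8,214.2),.164);q=onz(C,(334.2,196.7),.164);r=onz(C,(331.7,231.7),.164)
print(p,q,r,np.degrees(np.arctan2((q-p)[1],(q-p)[0])),np.linalg.norm(q-r))
yaw=.133; ex=np.array([np.cos(yaw),np.sin(yaw),0]);ey=np.array([-ex[1],ex[0],0])
b=onz(C,(328,131),.12); c=(k*[1,1,0])-.135*ey; print("origin",c,"from corner",(b+.075*ex-.18*ey))
print("iron",c+.01*ey)
m=(.5*(q+r)+k)/2
th=np.radians(156.1); X=np.array([np.cos(th),np.sin(th),0]);Z=np.array([0,0,-1.]);Y=np.cross(Z,X)
P=np.array([k[0],k[1],.142]); print(rows_to(P,np.stack([X,Y,Z],1)))
E
```

```text
disc centre [0.54359155 0.10403319 0.134     ]
[0.5448459  0.10373833 0.164     ] [0.52776417 0.11216791 0.164     ] [0.56262937 0.09531835 0.164     ] 153.73434435212863 0.038723243879759825
origin [ 0.56149367 -0.02977456  0.        ] from corner [ 0.56349097 -0.0361665   0.12      ]
iron [ 0.56016758 -0.01986287  0.        ]
(array([-0.101 ,  0.1216,  0.9394]), array([-0.0003,  0.0006,  0.0033]))
```

Emit:
{"fn": "carry_out", "kwargs": {
  "deltas": [
    [[-0.05, 0.06, 0.05, 0, 0, 0.003, -1], [-0.1, 0.12, 0.12, 0, 0, 0.006, -1], [-0.1, 0.12, 0.22, 0, 0, 0.006, -1], [-0.1, 0.12, 0.34, 0, 0, 0.006, -1], [-0.1, 0.12, 0.46, 0, 0, 0.006, -1], [-0.1, 0.12, 0.58, 0, 0, 0.006, -1], [-0.1, 0.12, 0.7, 0, 0, 0.006, -1], [-0.1, 0.12, 0.8, 0, 0, 0.006, -1], [-0.1, 0.12, 0.88, 0, 0, 0.006, -1], [-0.1, 0.12, 0.93, 0, 0, 0.006, -1]]
  ]
}}

```text
time_s: 3.48
position: [0.5394, 0.1084, 0.1419]
tcp_rot: [[-0.908, 0.419, -0.003], [0.419, 0.908, -0.0], [0.002, -0.001, -1.0]]
force: [-0.3, 0.6, 0.8]
opening: 0.997
grasp_force: 0.0
```

Emit:
{"fn": "carry_out", "kwargs": {
  "deltas": [
    [[0, 0, 0, 0, 0, 0, 0.2], [0, 0, 0, 0, 0, 0, 0.6], [0, 0, 0, 0, 0, 0, 1], [0, 0, 0, 0, 0, 0, 1], [0, 0, 0, 0, 0, 0, 1], [0, 0, 0, 0, 0, 0, 1], [0, 0, 0, 0, 0, 0, 1], [0, 0, 0, 0, 0, 0, 1], [0, 0, 0, 0, 0, 0, 1], [0, 0, 0, 0, 0, 0, 1]]
  ]
}}

```text
time_s: 4.32
position: [0.5408, 0.1094, 0.1431]
tcp_rot: [[-0.908, 0.418, 0.0], [0.418, 0.908, -0.0], [-0.0, -0.0, -1.0]]
force: [0.5, 0.1, -1.4]
opening: 0.322
grasp_force: 0.0
```

Emit:
{"fn": "carry_out", "kwargs": {
  "deltas": [
    [[-0.03, -0.02, 0, 0, 0, 0, 1], [-0.03, -0.02, 0, 0, 0, 0, 1], [-0.03, -0.02, 0, 0, 0, 0, 1], [-0.03, -0.02, 0, 0, 0, 0, 1], [-0.03, -0.02, 0, 0, 0, 0, 1], [-0.03, -0.02, 0, 0, 0, 0, 1], [-0.03, -0.02, 0, 0, 0, 0, 1], [-0.03, -0.02, 0, 0, 0, 0, 1], [-0.03, -0.02, 0, 0, 0, 0, 1], [-0.03, -0.02, 0, 0, 0, 0, 1]]
  ]
}}

```text
time_s: 5.15
position: [0.5437, 0.1025, 0.1431]
tcp_rot: [[-0.909, 0.417, -0.001], [0.417, 0.909, -0.004], [-0.001, -0.004, -1.0]]
force: [-0.1, -5.9, 0.8]
opening: 0.158
grasp_force: 30.0
```

Emit:
{"fn": "carry_out", "kwargs": {
  "deltas": [
    [[0, 0, 0, 0, 0, -0.01, 1], [0, -0.005, 0, 0, 0, -0.022, 1], [0, -0.005, 0, 0, 0, -0.034, 1], [0, -0.005, 0, 0, 0, -0.046, 1], [0, -0.005, 0, 0, 0, -0.058, 1], [0, -0.005, 0, 0, 0, -0.07, 1], [0, -0.005, 0, 0, 0, -0.08, 1], [0, -0.005, 0, 0, 0, -0.088, 1], [0, -0.005, 0, 0, 0, -0.088, 1], [0, -0.005, 0, 0, 0, -0.088, 1]]
  ]
}}

```text
time_s: 5.98
position: [0.5436, 0.1024, 0.1431]
tcp_rot: [[-0.993, -0.121, 0.0], [-0.121, 0.993, -0.003], [0.0, -0.003, -1.0]]
force: [0.6, -5.6, -0.4]
opening: 0.158
grasp_force: 30.0
```

Emit:
{"fn": "carry_out", "kwargs": {
  "deltas": [
    [[0, 0, 0, 0, 0, 0, 0.6], [0, 0, 0, 0, 0, 0, 0.2], [0, 0, 0, 0, 0, 0, -0.2], [0, 0, 0, 0, 0, 0, -0.4], [0, 0, 0, 0, 0, 0, -0.5], [0, 0, 0, 0, 0, 0, -0.5], [0, 0, 0, 0, 0, 0, -0.5], [0, 0, -0.1, 0, 0, 0, -0.5], [0, 0, -0.25, 0, 0, 0, -0.5], [0, 0, -0.45, 0, 0, 0, -0.5]]
  ]
}}

```text
time_s: 6.82
position: [0.5416, 0.1041, 0.2094]
tcp_rot: [[-0.993, -0.121, -0.006], [-0.121, 0.993, 0.0], [0.005, 0.001, -1.0]]
force: [0.9, 0.6, 0.0]
opening: 0.725
grasp_force: 0.0
```

Emit:
{"fn": "carry_out", "kwargs": {
  "deltas": [
    [[0.05, 0, -0.1, 0, 0, 0, -0.5], [0.1, 0, -0.2, 0, 0, 0, -0.5], [0.2, 0, -0.3, 0, 0, 0, -0.5], [0.3, 0, -0.4, 0, 0, 0, -0.5], [0.4, 0, -0.5, 0, 0, 0, -0.5], [0.5, 0, -0.6, 0, 0, 0, -0.5], [0.6, 0, -0.65, 0, 0, 0, -0.5], [0.7, 0, -0.7, 0, 0, 0, -0.5], [0.8, 0, -0.7, 0, 0, 0, -0.5], [0.8, 0, -0.7, 0, 0, 0, -0.5]]
  ]
}}

```text
time_s: 7.65
position: [0.4214, 0.0897, 0.3159]
tcp_rot: [[-0.993, -0.121, -0.002], [-0.121, 0.993, 0.0], [0.002, 0.0, -1.0]]
force: [0.1, -0.2, 0.3]
opening: 0.751
grasp_force: 0.0
```

```bash
python3 - <<'E'
from h import *
C=cam("wrist"); im=capture("wrist")[:,:,::-1].copy(); cv2.imwrite("pics/w2.png",im); np.save("w2.npy",C[2])
s=telemetry.read_state(); print(s["position"],s["tcp_rot"],s["time_s"],s["joint_positions"])
E
```

```text
[0.42320193 0.08967146 0.31583954] [[-9.92651431e-01 -1.21008247e-01  3.74907888e-04]
 [-1.21008196e-01  9.92651496e-01  1.56385912e-04]
 [-3.91076861e-04  1.09869772e-04 -9.99999917e-01]] 7.7 [-2.91176743e+00  8.24846248e+00  1.00649643e+02  1.06132137e-02
  7.10808971e+01 -9.98655005e+01]
```

View pics/w2.png

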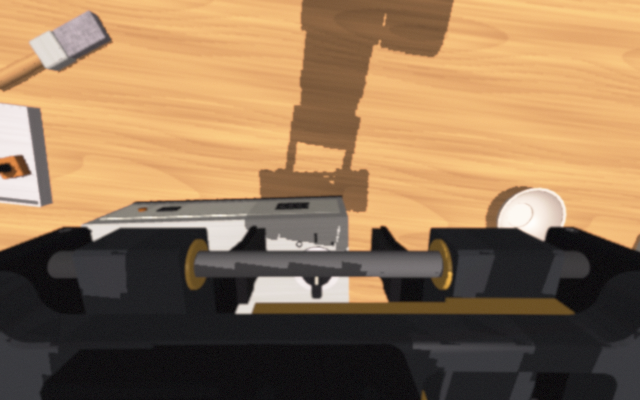

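The knob bar at (317,285) now runs along the steriliser's x axis, so the selector is at off. Next: hover near the iron in the grasp orientation, and fit the arm geometry to plan the final pose.

Emit:
{"fn": "carry_out", "kwargs": {
  "deltas": [
    [[-0.08, -0.1, 0.02, 0, 0, 0.018, -0.5], [-0.17, -0.2, 0.04, 0, 0, 0.036, -0.5], [-0.26, -0.3, 0.06, 0, 0, 0.055, -0.5], [-0.35, -0.4, 0.08, 0, 0, 0.074, -0.5], [-0.44, -0.5, 0.1, 0, 0, 0.093, -0.5], [-0.53, -0.6, 0.13, 0, 0, 0.112, -0.5], [-0.62, -0.7, 0.16, 0, 0, 0.131, -0.5], [-0.71, -0.8, 0.19, 0, 0, 0.15, -0.5], [-0.79, -0.89, 0.21, 0, 0, 0.168, -0.5], [-0.86, -0.98, 0.22, 0, 0, 0.187, -0.5]]
  ]
}}

```text
time_s: 8.53
position: [0.5718, -0.0416, 0.2811]
tcp_rot: [[-0.489, 0.872, -0.001], [0.872, 0.489, 0.0], [0.001, -0.0, -1.0]]
force: [-0.2, 0.0, 0.7]
opening: 0.753
grasp_force: 0.0
```

Emit:
{"fn": "carry_out", "kwargs": {
  "deltas": [
    [[0, 0, 0, 0, 0, 0.017, -0.5], [0, 0, 0, 0, 0, 0.017, -0.5], [0, 0, 0, 0, 0, 0.017, -0.5], [0, 0, 0, 0, 0, 0.017, -0.5], [0, 0, 0, 0, 0, 0.017, -0.5], [0, 0, 0, 0, 0, 0.017, -0.5], [0, 0, 0, 0, 0, 0.017, -0.5], [0, 0, 0, 0, 0, 0.017, -0.5], [0, 0, 0, 0, 0, 0.017, -0.5], [0, 0, 0, 0, 0, 0.017, -0.5]]
  ]
}}

```text
time_s: 9.37
position: [0.57, -0.0407, 0.2827]
tcp_rot: [[-0.399, 0.917, 0.0], [0.917, 0.399, -0.0], [-0.0, 0.0, -1.0]]
force: [0.0, -0.9, 0.1]
opening: 0.748
grasp_force: 0.0
```

```bash
python3 - <<'E'
from h import *
from scipy.optimize import least_squares
C=cam("wrist"); im=capture("wrist")[:,:,::-1].copy(); cv2.imwrite("pics/w3.png",im); np.save("w3.npy",C[2])
s=telemetry.read_state(); print(s["position"],s["tcp_rot"],s["time_s"],s["joint_positions"])
T=cam("top"); t0=cv2.imread("pics/top0.png"); g=cv2.cvtColor(t0,cv2.COLOR_BGR2GRAY)
g=cv2.resize(g[165:195,295:323],None,fx=8,fy=8,interpolation=cv2.INTER_CUBIC)
c=np.vstack([k for k in cv2.findContours((g<90).astype(np.uint8),0,2)[0] if cv2.contourArea(k)>300])
r=cv2.minAreaRect(c); f=lambda p:(np.array(p)-3.5)/8+[295,165]; b=cv2.boxPoints(r)
w=[onz(T,f(p),.163) for p in b]; print("top rect",r,onz(T,f(r[0]),.163),[x.round(4).tolist() for x in w])
print("iron px in wrist",proj(C,[.5615,-.022,.16]))
D=np.array([[30.27,82.15,.6245,.2217],[18.85,91.36,.5305,.2829],[8.25,100.65,.4326,.3158],
 [s["joint_positions"][1],s["joint_positions"][2],np.hypot(*s["position"][:2]),s["position"][2]]])
def res(p):
    a,L1,L2,ph,h=p; q=np.radians(D[:,0]);e=q+np.radians(D[:,1])+ph
    return np.r_[a+L1*np.sin(q)+L2*np.sin(e)-D[:,2],h+L1*np.cos(q)+L2*np.cos(e)-D[:,3]]
o=least_squares(res,[0,.4,.4,0,0.]); print(o.x,np.abs(o.fun).max())
E
```

```text
[ 0.5700521  -0.04072962  0.28265464] [[-3.99226751e-01  9.16852204e-01  1.94399346e-04]
 [ 9.16852215e-01  3.99226769e-01 -5.90719260e-05]
 [-1.31769648e-04  1.54652377e-04 -9.99999979e-01]] 9.4167 [-1.52859897e+01  2.23448211e+01  8.57188173e+01 -3.45418858e-04
  7.19247250e+01 -3.88157312e+01]
top rect ((115.00845336914062, 136.70565795898438), (42.48298263549805, 172.33416748046875), 69.20588684082031) [ 0.56064295 -0.02243332  0.163     ] [[0.5548, 0.0176, 0.163], [0.5849, -0.0553, 0.163], [0.5665, -0.0625, 0.163], [0.5365, 0.0103, 0.163]]
iron px in wrist [316.36416803 176.17631102]
[ 0.0010924   0.57406016  0.41857697  0.25484793 -0.02178421] 0.0005975322442237085
```

View pics/w3.png

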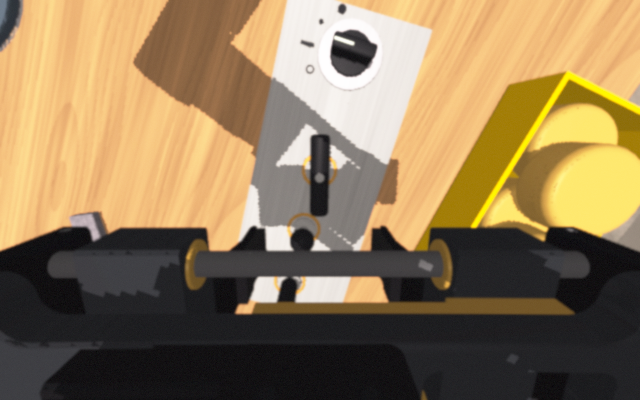

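The wrist view shows the knob line at (335,40)–(355,46), along the steriliser's −x axis, so the selector is off. The iron's handle runs vertically from (319,135) to (319,215), along tool x and within 3 px of the prediction. Next: refine the grasp and check that the final pose is reachable.

```bash
python3 - <<'E'
from h import *
from scipy.optimize import least_squares
K,k1,_=cam("wrist"); C=(K,k1,np.load("w3.npy")); g=cv2.cvtColor(cv2.imread("pics/w3.png"),cv2.COLOR_BGR2GRAY)[125:222,295:345]
c=np.vstack([k for k in cv2.findContours((g<48).astype(np.uint8),0,2)[0] if cv2.contourArea(k)>100])
r=cv2.minAreaRect(c); b=cv2.boxPoints(r)+[295,125]; print(r,np.array(r[0])+[295,125])
e=[onz(C,p,.163) for p in b]; ctr=sum(e)/4; print(ctr,[x.round(4).tolist() for x in e])
s=telemetry.read_state(); j=s["joint_positions"]
print("tool-frame xy of handle",s["tcp_rot"].T@(ctr-s["position"])/.15)
D=np.array([[30.27,82.15,.6245,.2217],[18.85,91.36,.5305,.2829],[8.25,100.65,.4326,.3158],
 [j[1],j[2],np.hypot(*s["position"][:2]),s["position"][2]]])
def res(p):
    L1,L2,ph,h=p; q=np.radians(D[:,0]);e=q+np.radians(D[:,1])+ph
    return np.r_[L1*np.sin(q)+L2*np.sin(e)-np.sqrt(D[:,2]**2-.1105**2),h+L1*np.cos(q)+L2*np.cos(e)-D[:,3]]
o=least_squares(res,[.4,.4,0,0.]); L1,L2,ph,h=o.x; print(o.x,np.abs(o.fun).max())
for J2 in (-40,-30,-20,-10,0,10,20,30):
  for J3 in (40,60,80,100,110):
    q,e=np.radians(J2),np.radians(J2+J3)+ph
    if J2+J3<=90: print(J2,J3,"wrist r %.3f z(wrist-Lt) %.3f J5 %.0f"%(L1*np.sin(q)+L2*np.sin(e),h+L1*np.cos(q)+L2*np.cos(e),90-J2-J3))
E
```

```text
((24.16695213317871, 49.98457717895508), (16.515687942504883, 80.1344223022461), 1.0609116554260254) [319.16695213 174.98457718]
[ 0.56403425 -0.02068086  0.163     ] [[0.5717, -0.0621, 0.163], [0.5407, 0.0143, 0.163], [0.5557, 0.0205, 0.163], [0.5879, -0.0555, 0.163]]
tool-frame xy of handle [0.13866664 0.01645346 0.79768191]
[ 0.58692096  0.41021044  0.28853597 -0.02724628] 0.0005174678404591404
-40 40 wrist r -0.261 z(wrist-Lt) 0.816 J5 90
-40 60 wrist r -0.133 z(wrist-Lt) 0.752 J5 70
-40 80 wrist r -0.035 z(wrist-Lt) 0.649 J5 50
-40 100 wrist r 0.022 z(wrist-Lt) 0.518 J5 30
-40 110 wrist r 0.032 z(wrist-Lt) 0.447 J5 20
-30 40 wrist r -0.110 z(wrist-Lt) 0.848 J5 80
-30 60 wrist r 0.004 z(wrist-Lt) 0.763 J5 60
-30 80 wrist r 0.083 z(wrist-Lt) 0.644 J5 40
-30 100 wrist r 0.116 z(wrist-Lt) 0.506 J5 20
-30 110 wrist r 0.114 z(wrist-Lt) 0.434 J5 10
-20 40 wrist r 0.043 z(wrist-Lt) 0.854 J5 70
-20 60 wrist r 0.141 z(wrist-Lt) 0.750 J5 50
-20 80 wrist r 0.198 z(wrist-Lt) 0.620 J5 30
-20 100 wrist r 0.207 z(wrist-Lt) 0.478 J5 10
-20 110 wrist r 0.193 z(wrist-Lt) 0.408 J5 0
-10 40 wrist r 0.196 z(wrist-Lt) 0.833 J5 60
-10 60 wrist r 0.274 z(wrist-Lt) 0.714 J5 40
-10 80 wrist r 0.308 z(wrist-Lt) 0.576 J5 20
-10 100 wrist r 0.291 z(wrist-Lt) 0.434 J5 0
0 40 wrist r 0.342 z(wrist-Lt) 0.786 J5 50
0 60 wrist r 0.399 z(wrist-Lt) 0.655 J5 30
0 80 wrist r 0.408 z(wrist-Lt) 0.513 J5 10
10 40 wrist r 0.478 z(wrist-Lt) 0.714 J5 40
10 60 wrist r 0.511 z(wrist-Lt) 0.576 J5 20
10 80 wrist r 0.495 z(wrist-Lt) 0.434 J5 0
20 40 wrist r 0.600 z(wrist-Lt) 0.620 J5 30
20 60 wrist r 0.608 z(wrist-Lt) 0.478 J5 10
30 40 wrist r 0.703 z(wrist-Lt) 0.506 J5 20
30 60 wrist r 0.687 z(wrist-Lt) 0.364 J5 0
```

Emit:
{"fn": "carry_out", "kwargs": {
  "deltas": [
    [[0.07, 0, 0.05, 0, 0, 0.003, -0.5], [0.14, 0, 0.12, 0, 0, 0.003, -0.5], [0.14, 0, 0.23, 0, 0, 0.003, -0.5], [0.14, 0, 0.35, 0, 0, 0.003, -0.5], [0.14, 0, 0.47, 0, 0, 0.003, -0.5], [0.14, 0, 0.59, 0, 0, 0.003, -0.5], [0.14, 0, 0.7, 0, 0, 0.003, -0.5], [0.14, 0, 0.8, 0, 0, 0.003, -0.5], [0.14, 0, 0.89, 0, 0, 0.003, -0.5], [0.14, 0, 0.945, 0, 0, 0.003, -0.5]]
  ]
}}

```text
time_s: 10.25
position: [0.561, -0.0214, 0.1393]
tcp_rot: [[-0.382, 0.924, -0.002], [0.924, 0.382, 0.0], [0.001, -0.002, -1.0]]
force: [-0.9, 0.2, -0.5]
opening: 0.75
grasp_force: 0.0
```

Emit:
{"fn": "carry_out", "kwargs": {
  "deltas": [
    [[0, 0, 0, 0, 0, 0, -0.3], [0, 0, 0, 0, 0, 0, 0.2], [0, 0, 0, 0, 0, 0, 0.6], [0, 0, 0, 0, 0, 0, 1], [0, 0, 0, 0, 0, 0, 1], [0, 0, 0, 0, 0, 0, 1], [0, 0, 0, 0, 0, 0, 1], [0, 0, 0, 0, 0, 0, 1], [0, 0, 0, 0, 0, 0, 1], [0, 0, 0, 0, 0, 0, 1]]
  ]
}}

```text
time_s: 11.08
position: [0.5621, -0.0215, 0.1411]
tcp_rot: [[-0.382, 0.924, 0.001], [0.924, 0.382, -0.0], [-0.0, 0.001, -1.0]]
force: [0.5, -0.4, 1.0]
opening: 0.218
grasp_force: 30.0
```

Emit:
{"fn": "carry_out", "kwargs": {
  "deltas": [
    [[0, 0, 0, 0, 0, 0, 1], [0, 0, 0, 0, 0, 0, 1], [0, 0, 0, 0, 0, 0, 1], [0, 0, 0, 0, 0, 0, 1], [0, 0, 0, 0, 0, 0, 1], [0, 0, 0, 0, 0, 0, 1], [0, 0, 0, 0, 0, 0, 1], [0, 0, 0, 0, 0, 0, 1], [0, 0, 0, 0, 0, 0, 1], [0, 0, 0, 0, 0, 0, 1]]
  ]
}}

```text
time_s: 11.92
position: [0.5621, -0.0215, 0.1411]
tcp_rot: [[-0.382, 0.924, 0.001], [0.924, 0.382, -0.0], [-0.0, 0.001, -1.0]]
force: [1.6, 1.2, 4.8]
opening: 0.219
grasp_force: 30.0
```

Gripped (19 mm opening, 30 N). Drawing it straight up.

Emit:
{"fn": "carry_out", "kwargs": {
  "deltas": [
    [[0, 0, -0.05, 0, 0, 0, 1], [0, 0, -0.12, 0, 0, 0, 1], [0, 0, -0.2, 0, 0, 0, 1], [0, 0, -0.3, 0, 0, 0, 1], [0, 0, -0.4, 0, 0, 0, 1], [0, 0, -0.5, 0, 0, 0, 1], [0, 0, -0.6, 0, 0, 0, 1], [0, 0, -0.7, 0, 0, 0, 1], [0, 0, -0.8, 0, 0, 0, 1], [0, 0, -0.9, 0, 0, 0, 1]]
  ]
}}

```text
time_s: 12.75
position: [0.5605, -0.0214, 0.2765]
tcp_rot: [[-0.382, 0.924, -0.002], [0.924, 0.382, 0.0], [0.001, -0.002, -1.0]]
force: [-0.3, 0.8, -1.5]
opening: 0.216
grasp_force: 30.0
```

Emit:
{"fn": "carry_out", "kwargs": {
  "deltas": [
    [[0, 0, -0.1, 0, 0, 0, 1], [0, 0, -0.2, 0, 0, 0, 1], [0, 0, -0.3, 0, 0, 0, 1], [0, 0, -0.4, 0, 0, 0, 1], [0, 0, -0.5, 0, 0, 0, 1], [0, 0, -0.6, 0, 0, 0, 1], [0, 0, -0.7, 0, 0, 0, 1], [0, 0, -0.8, 0, 0, 0, 1], [0, 0, -0.9, 0, 0, 0, 1], [0, 0, -1, 0, 0, 0, 1]]
  ]
}}

```text
time_s: 13.58
position: [0.5604, -0.0214, 0.4263]
tcp_rot: [[-0.382, 0.924, -0.003], [0.924, 0.382, 0.0], [0.001, -0.002, -1.0]]
force: [1.4, 0.0, -2.5]
opening: 0.221
grasp_force: 30.0
```

Emit:
{"fn": "carry_out", "kwargs": {
  "deltas": [
    [[0.03, -0.08, -0.06, 0, 0, 0.01, 1], [0.07, -0.16, -0.13, 0, 0, 0.02, 1], [0.1, -0.25, -0.2, 0, 0, 0.03, 1], [0.14, -0.34, -0.27, 0, 0, 0.04, 1], [0.18, -0.43, -0.34, 0, 0, 0.052, 1], [0.22, -0.52, -0.41, 0, 0, 0.064, 1], [0.26, -0.61, -0.48, 0, 0, 0.076, 1], [0.3, -0.7, -0.55, 0, 0, 0.088, 1], [0.33, -0.78, -0.61, 0, 0, 0.098, 1], [0.36, -0.86, -0.67, 0, 0, 0.108, 1]]
  ]
}}

```text
time_s: 14.42
position: [0.4198, -0.0205, 0.5266]
tcp_rot: [[0.286, 0.958, -0.002], [0.958, -0.286, 0.0], [-0.0, -0.002, -1.0]]
force: [-0.2, -0.0, -1.1]
opening: 0.221
grasp_force: 30.0
```

```bash
python3 - <<'E'
from h import *
s=telemetry.read_state(); print(s["position"],s["tcp_rot"].round(3),s["joint_positions"].round(1))
E
```

```text
[ 0.41982737 -0.02053533  0.52658758] [[ 0.286  0.958 -0.002]
 [ 0.958 -0.286  0.   ]
 [-0.    -0.002 -1.   ]] [-1.810e+01 -1.000e-01  7.810e+01 -0.000e+00  1.021e+02 -1.500e+00]
```

Emit:
{"fn": "carry_out", "kwargs": {
  "deltas": [
    [[0, 0.1, -0.04, -0.012, 0, 0, 1], [0, 0.2, -0.08, -0.024, 0, 0, 1], [0, 0.3, -0.13, -0.036, 0, 0, 1], [0, 0.4, -0.18, -0.048, 0, 0, 1], [0, 0.5, -0.24, -0.06, 0, 0, 1], [0, 0.6, -0.3, -0.073, 0, 0, 1], [0, 0.7, -0.37, -0.086, 0, 0, 1], [0, 0.8, -0.44, -0.099, 0, 0, 1], [0, 0.9, -0.51, -0.112, 0, 0, 1], [0, 1, -0.58, -0.125, 0, 0, 1]]
  ]
}}

```text
time_s: 15.25
position: [0.5647, -0.0631, 0.6129]
tcp_rot: [[0.283, 0.678, 0.678], [0.959, -0.2, -0.201], [-0.0, 0.707, -0.707]]
force: [-0.4, 0.8, -2.6]
opening: 0.218
grasp_force: 30.0
```

```bash
python3 - <<'E'
from h import *
s=telemetry.read_state(); print(s["position"],s["tcp_rot"].round(3),s["joint_positions"].round(1))
j=np.radians(s["joint_positions"]); a=j[0]; p=s["position"]; r=p[0]*np.cos(a)+p[1]*np.sin(a)
L1,L2,ph,h=.58692,.41021,.28854,-.02725; e=j[1]+j[2]+ph
t=j[1]+j[2]+j[4]; print("Lt est", (r-L1*np.sin(j[1])-L2*np.sin(e))/np.sin(t))
E
```

```text
[ 0.56469807 -0.0631157   0.61292759] [[ 0.283  0.678  0.678]
 [ 0.959 -0.2   -0.201]
 [-0.     0.707 -0.707]] [-18.4  -6.6  84.5   1.6  57.1  -2.3]
Lt est 0.3023332758421544
```

Emit:
{"fn": "carry_out", "kwargs": {
  "deltas": [
    [[0, 0.1, -0.09, -0.012, 0, 0, 1], [0, 0.2, -0.18, -0.024, 0, 0, 1], [0, 0.3, -0.27, -0.036, 0, 0, 1], [0, 0.4, -0.36, -0.048, 0, 0, 1], [0, 0.5, -0.45, -0.06, 0, 0, 1], [0, 0.6, -0.54, -0.072, 0, 0, 1], [0, 0.7, -0.63, -0.084, 0, 0, 1], [0, 0.8, -0.72, -0.096, 0, 0, 1], [0, 0.9, -0.81, -0.108, 0, 0, 1], [0, 1, -0.9, -0.12, 0, 0, 1]]
  ]
}}

```text
time_s: 16.08
position: [0.5748, -0.0659, 0.8137]
tcp_rot: [[0.283, 0.032, 0.959], [0.959, -0.009, -0.283], [-0.001, 0.999, -0.033]]
force: [0.2, -0.1, -2.1]
opening: 0.223
grasp_force: 30.0
```

Emit:
{"fn": "carry_out", "kwargs": {
  "deltas": [
    [[0, 0, 0, 0, 0, 0, 1], [0, 0, 0, 0, 0, 0, 1], [0, 0, 0, 0, 0, 0, 1], [0, 0, 0, 0, 0, 0, 1], [0, 0, 0, 0, 0, 0, 1], [0, 0, 0, 0, 0, 0, 1], [0, 0, 0, 0, 0, 0, 1], [0, 0, 0, 0, 0, 0, 1], [0, 0, 0, 0, 0, 0, 1], [0, 0, 0, 0, 0, 0, 1]]
  ]
}}

```text
time_s: 16.92
position: [0.5759, -0.0663, 0.8148]
tcp_rot: [[0.283, 0.03, 0.959], [0.959, -0.009, -0.283], [-0.0, 0.999, -0.032]]
force: [1.0, 0.2, -1.3]
opening: 0.221
grasp_force: 30.0
```

```bash
python3 - <<'E'
from h import *
im=capture("side")[:,:,::-1]; s=telemetry.read_state(); print(s["position"],s["joint_positions"].round(1))
C=cam("side"); u=proj(C,s["position"]).astype(int); print(u)
t=capture("top")[:,:,::-1]
def crop(im,c,w,h):
    x=int(np.clip(c[0]-w/2,0,640-w)); y=int(np.clip(c[1]-h/2,0,400-h)); return im[y:y+h,x:x+w]
a=cv2.resize(crop(im,u,130,130),(390,390),interpolation=2); b=cv2.resize(crop(t,(300,185),130,130),(390,390),interpolation=2)
cv2.imwrite("pics/s3.png",np.hstack([a,b]))
E
```

```text
[ 0.57592192 -0.06629414  0.81476385] [-19.  -14.4  90.9   9.4  15.5  -9.2]
[363 -15]
```

View pics/s3.png

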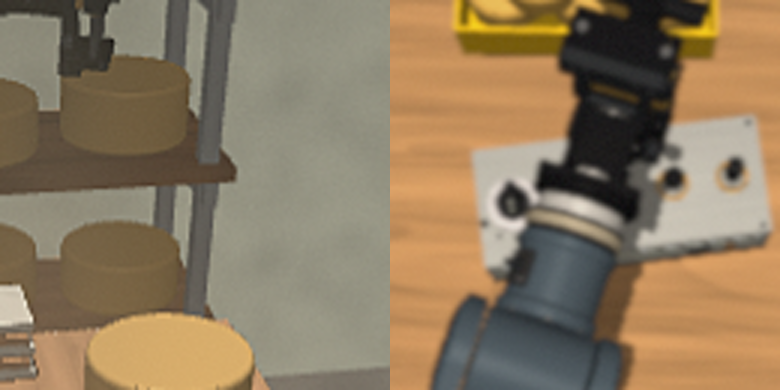

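The top crop shows the needle and spatula in their wells and the knob bar pointing at the bar mark. The iron is out of this frame, so I'll look at it in the top camera and from the wrist.

```bash
python3 - <<'E'
from h import *
t=capture("top")[:,:,::-1]; w=capture("wrist")[:,:,::-1]; s=telemetry.read_state()
u=proj(cam("top"),s["position"]); print(u)
x,y=int(u[0]-50),max(0,int(u[1]-60))
cv2.imwrite("pics/f.png",np.hstack([cv2.resize(t[y:y+100,x:x+100],(300,300),interpolation=2),cv2.resize(w,(480,300))]))
E
```

```text
[324.14828346 112.05879216]
```

View pics/f.png

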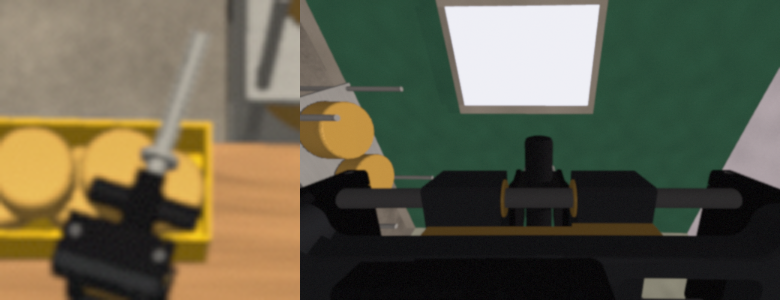

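The top view shows the blade running straight out of the fingers at full length, from the collar at (155,155) to the tip at (203,35). The wrist view shows the handle square in the pads. Handing in.

```bash
python3 -c "
from rig import job
print(job.hand_in())"
```

```text
the job is handed in; nothing more can be done
None
```

I turned the selector back to off, drew the iron straight up, and handed in with the arm holding it level, hollow side up, about 0.8 m above the bench; the hand-in gave no verdict, and the camera could not show the hollow directly, so that rests on the grip orientation.

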